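Load the slide tray under the reader head and lock it

TASK

Load the slide tray into the slide reader: set it on the reader's base plate between the two guide rails, slide it under the overhanging head until it meets the column at the back, let go, and only then turn both black knobs a quarter turn to their end stops so that their steel tongues lie across behind the tray. The tray must end flat and fully home, and the other things on the bench must stay where they stand.

Things in the scene. Friction and masses are not known exactly. Their poses are not given: they have to be found in the camera images.
- tray: Loose grey slide tray, 110 (x) x 90 (y) mm, 0.16 kg, on the bench to the right of the laptop. Origin at the centre of its underside, x towards its front (the end that goes in first), z up. Rims 16 mm tall at front and sides; rear wall 24 mm tall, its outer face at x = -55 mm. Upright grip fin: x -38 to -8 mm, y -6 to +6 mm, top at z = 60 mm. Two glass slides lie fixed in the front part.
- tray_fin (a point): Grip point on the tray's fin, at x = -23, y = 0, z = 44 mm in the tray's frame; the fin is 12 mm thick along y and 30 mm long along x.
- reader: Slide reader, fixed left of the laptop. Origin: centre of the base plate's underside; x from its open mouth to its column, y left, z up. Plate 240 x 230 x 8 mm. Two guide rails, 12 mm tall on the plate, inner faces at y = +-47.5 mm, x = -40 to 80 mm; flared lead-ins widen to y = +-60 mm at x = -72 mm. Column (the end stop): front face at x = 80 mm, 78 mm wide.
- reader_head (a point): Middle of the lower front edge of the reader's overhanging head, at x = -10, y = 0, z = 160 mm in the reader's frame. The head reaches from there to x = 115 mm, y -32 to 32 mm, top at z = 194 mm; a lens barrel 34 mm wide hangs at x = 52 mm down to z = 147 mm.
- reader_home (a point): Point on the plate, x = 25, y = 0, z = 8 mm in the reader's frame, same axes, where the tray's origin comes when it is fully home and straight. The tray's fin is then centred 12 mm behind the head's front edge, so the tool has to lean back 30 to 45 degrees, pointing forward and down.
- knob_left (a joint): Angle of the left knob (reader's +y side), rad. 0: tongue points along the reader's -x (open). Turns anticlockwise from above to its end stop at 1.571, tongue pointing along the reader's -y across the rear of a tray that is home. Stays where it is left.
- knob_right (a joint): Angle of the right knob (reader's -y side), rad. 0: tongue points along the reader's -x (open). Turns clockwise from above to its end stop at 1.571, tongue pointing along the reader's +y. Stays where it is left.
- knob_left_grip (a point): Point on the left knob's vertical axis at the height to grip, z = 56 mm, at x = -50, y = +90 mm in the reader's frame. Black bar grip 50 mm long, 13 mm thick, z = 34 to 68 mm, lying along the tongue. The point's -x axis points along the tongue (72 mm long, 14 mm wide, z = 22 to 30 mm, 10 mm off the axis to the tray's side; 3 mm behind the home tray when locked).
- knob_right_grip (a point): The same on the right knob (mirrored), at x = -50, y = -90 mm in the reader's frame.
- flask: Bystander, not to be disturbed: conical glass flask, 64 mm wide, 102 mm tall. Origin at the centre of its underside.
- media_bottle: Bystander, not to be disturbed: screw-cap bottle, 68 mm wide, 135 mm tall. Origin at the centre of its underside.
- dish: Bystander, not to be disturbed: closed petri dish, 91 mm wide, 16 mm tall. Origin at the centre of its underside.
- oil_bottle: Bystander, not to be disturbed: small amber bottle, 26 mm wide, 62 mm tall. Origin at the centre of its underside.

How it is judged:
On the way:
1. the tray lies fully home while both knobs are still open (x of tray in the frame of reader between 0.02 and 0.03 m and y of tray in the frame of reader between -0.006 and 0.006 m and z of tray in the frame of reader below 0.012 m and angle between tray's own z axis and vertical below 0.05 rad and angle between the x axis of tray and the x axis of reader, either way round below 0.08 rad and value of joint each of knob_left, knob_right below 0.6 rad and contact force between the fingers and tray below 0.1 N), for 0.2 s.
At the end, for the whole second after the job is handed in: The tray lies flat on the base plate (tilt under 0.05 rad, underside under 4 mm above the plate), within 5 mm of fully home along the rails, within 6 mm of the centre line and 0.08 rad of straight, at rest, and both knobs are turned past 1.42 rad towards their stops at 1.571 (x of tray in the frame of reader between 0.02 and 0.03 m and y of tray in the frame of reader between -0.006 and 0.006 m and z of tray in the frame of reader below 0.012 m and angle between tray's own z axis and vertical below 0.05 rad and angle between the x axis of tray and the x axis of reader, either way round below 0.08 rad and value of joint each of knob_left, knob_right above 1.42 rad and linear speed of tray below 0.02 m/s); the robot touches nothing.
It fails at once if a bystander (flask, bottles, petri dish) is moved more than 30 mm or tipped (distance of any of flask, media_bottle, dish, oil_bottle from where it was at the start of the episode above 0.03 m or angle between any of flask, media_bottle, dish, oil_bottle's own z axis and vertical above 0.5 rad).
It also fails if it takes over 64 s, if anything falls off the work surface, if the arm or the gripper's body presses on something with over 40 N, if the wrist force passes 120 N, or if a joint passes its speed limit or range.

ROBOT

A 7-joint arm with a two-finger parallel gripper is mounted at the origin on a cart in front of the work surface, level with it; the furniture and walls round the work are solid. World frame = base frame: x ahead of the robot, y to its left, z up, the work surface at z = 0. Lengths are in m, angles in rad, forces in N, time in s.
With the tool pointing down it reaches from about 0.35 to 0.9 m from the base axis. Payload 19.9 kg.
Tool frame: the origin (TCP) lies at the very end of the fingers, on their centre line; the grasp point (between the pads) lies 19 mm behind it; z points along the fingers, y is the line along which they close (so a half turn about z gives the same grasp; the last joint's range is limited). The gripper opens to 85 mm and grips with 20 to 120 N. Pads are 22 mm wide; open, the fingers measure 114 mm over their backs; the gripper's body (76 mm by 85 mm) begins 54 mm behind the grasp point. The pads swing forward as they close: fully open they stand 13 mm farther back than shut.
Start: joints at [1.218, 0.417, -0.01, 1.614, 0.005, 1.111, -0.053], TCP at [0.192, -0.595, 0.231] pointing down, gripper open.
Joint ranges: [-2.81, 2.81], [-0.39, 2.02], [-1.27, 1.25], [0.06, 2.57], [-1.19, 4.33], [0.19, 2], [-2.82, 2.82]. Speed limits (rad/s): [1.89, 1.89, 2.39, 2.39, 3.01, 3.01, 3.01].

INTERFACE

Orientations are given as a unit quaternion [w, x, y, z].
In Python, from station import get_obs, read_camera, close_job gives the robot as it stands.
- The arm moves only by the shell command python3 -m pendant 'ROWS' [FORCE]. ROWS is JSON, a list of rows, each a list of 7 numbers: the shift along the tool's x, y, z in m, then the turn, a rotation vector about the tool's x, y, z in rad, then the opening, from -1 (shut) to 1 (fully open). A call has 1 to 12 rows; each row shifts and turns the commanded pose from where the row before left it, along the tool's axes as they then stand; what a row does not reach is not made up. A row lasts 1/8 s, in which the tool goes at most 62.5 mm and 10.7 degrees, less where a joint would pass 70% of its speed; a pose out of reach is approached as far as the arm can. A call is refused whole if a number of a shift passes 0.0625 or a number of a turn 0.188, either way. A call with a gripper value outside its range is refused whole. The fingers move at their own pace and stop on an object; FORCE is the grip in N (left out, the last holds). Time passes only in rows, so rows that do not move let the fingers close. It gives the time, the measured TCP pose, the force, the opening and the grip force at its end, in the units of the state.
- get_obs(): the state, without advancing time (a new reading comes with each control period).
- read_camera(name): name is "scene" or "top"; returns a dict with "color" (480x640x3 uint8, red, green, blue), "fx", "fy", "cx", "cy" (pixels), "T" (4x4, takes a point from camera to world coordinates). Camera axes: x right, y up, looking along -z (the intrinsics and any distortion apply to the point x, -y, -z); pixel columns grow to the right and rows downward; lengths in m; the calibration is good to about 2 mm. A picture is of the moment at which its call begins. There is no depth.
- close_job(): hands the job in; it is judged then, once.
The state is a dict: "time_s": time; "qpos": joint angles; "dq": joint speeds; "joint_torque": joint torques, N m; "position": TCP position; "eef_rot": TCP orientation; "force": force on the tool from outside, world axes, zero at the start; "torque": the same for the moment, N m; "finger_gap": finger opening in m; "grip_force": force on a finger pad.
Only numpy, scipy, OpenCV 4.12 (cv2) and the standard library are available. Lean on these libraries where they do the work, as an engineer would, in place of code of your own. Each camera call takes 0.05 s, during which the arm holds its last target. There are 200 camera calls.

## Working session

There is one attempt and no reset: what is moved stays moved. The work goes in short steps, Python scripts to look and compute and a shell command to move; the robot and the scene stay as the last step left them, time stands still between calls to the robot, and variables do not carry over. Pictures are saved under pics/ and viewed, at most 10 in all, crops included, and the job is handed in when it is done.

```bash
mkdir -p pics; ls
python3 - <<'E'
from station import *
import cv2,numpy as np
for n in("scene","top"):
    c=read_camera(n); cv2.imwrite(f"pics/{n}0.png",c["color"][:,:,::-1]); print(n,c["fx"],c["fy"],c["cx"],c["cy"],np.round(c["T"],4).tolist(),[k for k in c])
print(get_obs())
E
```

```text
pics
scene 589.963998401092 589.963998401092 320.5849311885557 242.86275853175735 [[0.8128, 0.2985, -0.5002, -0.5126], [-0.5823, 0.3956, -0.7102, -1.2383], [-0.0141, 0.8686, 0.4954, 1.067], [0.0, 0.0, 0.0, 1.0]] ['color', 'fx', 'fy', 'cx', 'cy', 'T']
top 454.6628989211282 454.6628989211282 328.2628435781493 247.42786784602492 [[-0.0103, 0.999, -0.0424, 0.3662], [-0.9999, -0.0108, -0.0117, 0.0949], [-0.0122, 0.0422, 0.999, 1.4428], [0.0, 0.0, 0.0, 1.0]] ['color', 'fx', 'fy', 'cx', 'cy', 'T']
{'time_s': 0.1, 'qpos': array([ 1.21754611,  0.41789095, -0.01029384,  1.61410926,  0.00470162,
        1.11067952, -0.053041  ]), 'dq': array([ 0.00114308, -0.00229921, -0.00215469, -0.00118836, -0.00198172,
       -0.00073839,  0.00106246]), 'joint_torque': array([ 3.55113516e-03, -8.65808916e+01,  6.81873187e-01, -4.35633481e+01,
        1.92712893e-02,  5.00338982e-03, -1.50445940e-04]), 'position': array([ 0.19159608, -0.59458908,  0.23073941]), 'eef_rot': array([-5.16574060e-04,  9.87879071e-01,  1.55224542e-01, -1.26323444e-04]), 'force': array([-0.15324824, -0.49665996, -0.14201675]), 'torque': array([ 0.0463741 ,  0.01324201, -0.03378894]), 'grip_force': 0.0, 'finger_gap': 0.0852647458430727}
```

View pics/scene0.png

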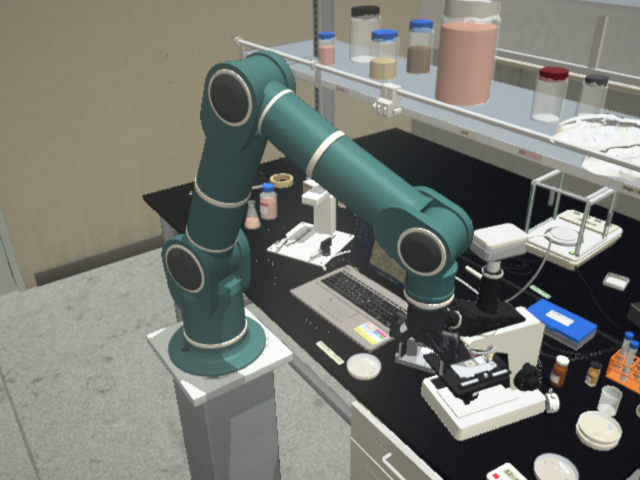

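View pics/top0.png

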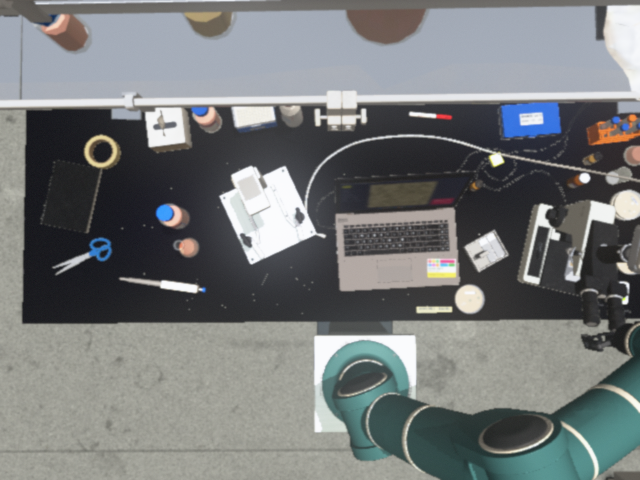

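The scene view shows the arm standing over the bench. In the top view the reader is at about (268,213), with its mouth facing the robot/lower-right side, and the tray is at about (486,250), right of the laptop. The dish is at (469,299), and the flask and media bottle are at (186,246) and (172,215). I'll zoom in on the reader and tray.

```bash
cat > h.py <<'E'
import numpy as np,cv2
from station import *
def ray(c,u,v):
    d=c["T"][:3,:3]@np.array([(u-c["cx"])/c["fx"],-(v-c["cy"])/c["fy"],-1]); return c["T"][:3,3],d
def onz(c,u,v,z):
    o,d=ray(c,u,v); return o+d*(z-o[2])/d[2]
def proj(c,P):
    p=c["T"][:3,:3].T@(np.asarray(P,float)-c["T"][:3,3]); return np.array([c["cx"]+c["fx"]*p[0]/-p[2], c["cy"]+c["fy"]*p[1]/p[2]])
E
python3 - <<'E'
from h import *
c=read_camera("top"); im=c["color"][:,:,::-1].copy()
cv2.imwrite("pics/t.png",im)
a=cv2.resize(im[155:275,210:340],None,fx=4.6,fy=4.6,interpolation=cv2.INTER_CUBIC)
b=cv2.resize(im[225:275,460:513],None,fx=3.7,fy=3.7,interpolation=cv2.INTER_CUBIC)
o=np.zeros((600,800,3),np.uint8); o[:a.shape[0],:a.shape[1]]=a; o[:b.shape[0],600:600+b.shape[1]]=b
cv2.imwrite("pics/z1.png",o)
hsv=cv2.cvtColor(im,cv2.COLOR_BGR2HSV)
for nm,(x0,y0,x1,y1),lo,z in(("reader",(210,155,335,275),150,.008),("tray",(461,228,513,275),75,.016)):
    m=np.zeros(im.shape[:2],np.uint8); s=hsv[y0:y1,x0:x1]
    m[y0:y1,x0:x1]=((s[...,2]>lo)&(s[...,1]<60))*255
    m=cv2.morphologyEx(m,cv2.MORPH_OPEN,np.ones((5,5))) if nm=="reader" else m
    k=max(cv2.findContours(m,0,2)[0],key=cv2.contourArea)
    r=cv2.minAreaRect(k); bp=cv2.boxPoints(r); print(nm,r)
    P=np.array([onz(c,u,v,z)[:2] for u,v in bp]); print(np.round(P,4).tolist(),P.mean(0),[np.linalg.norm(P[i]-P[i-1]) for i in range(4)],
     "ang",np.degrees([np.arctan2(*(P[i]-P[i-1])[::-1]) for i in range(4)]))
E
```

```text
reader ((265.82342529296875, 207.6132049560547), (90.35574340820312, 76.09738159179688), 65.4622802734375)
[[0.6388, 0.4788], [0.7376, 0.2572], [0.4733, 0.1399], [0.3757, 0.3597]] [0.55636327 0.30893609] [np.float64(0.2888073188273868), np.float64(0.24260008738928548), np.float64(0.28911738222801375), np.float64(0.24050085687886932)] ang [  24.35175892  -65.97181965 -156.06464515  113.95330546]
tray ((485.03082275390625, 249.05384826660156), (34.853755950927734, 36.96234893798828), 60.2551155090332)
[[0.4358, -0.3021], [0.4923, -0.4036], [0.3969, -0.455], [0.3407, -0.3537]] [ 0.4164029  -0.37860592] [np.float64(0.10826375749803904), np.float64(0.11615903683010878), np.float64(0.10835935240971183), np.float64(0.11577961352076806)] ang [  28.49531729  -60.92944805 -151.70483099  119.02545512]
```

View pics/z1.png

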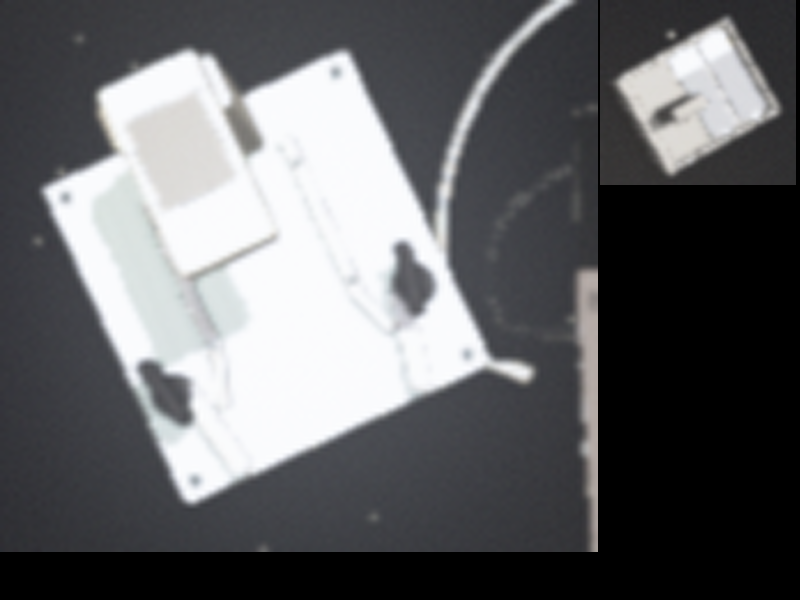

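In the crop, the reader plate's corners are at about (43,188), (347,50), (487,362) and (190,503). The column and head are up-left, and the open knobs are at about (165,393) and (410,280). The tray's corners are at about (615,82), (728,18), (780,112) and (672,175), with the slides (front) toward the right.

```bash
cat >> h.py <<'E'
from scipy.spatial.transform import Rotation as Ro
def cur():
    o=get_obs(); return o,o["position"],Ro.from_quat(o["eef_rot"],scalar_first=True)
def tool(yaw,lean,flip=-1):
    """tool z leaning forward along yaw (deg); tool x on the -yaw side if flip=-1"""
    X=np.array([np.cos(np.radians(yaw)),np.sin(np.radians(yaw)),0]);Z=np.array([0,0,1.]);a=np.radians(lean)
    z=np.sin(a)*X-np.cos(a)*Z; x=flip*(np.cos(a)*X+np.sin(a)*Z); return Ro.from_matrix(np.c_[x,np.cross(z,x),z])
def go(R,p,P0=None,R0=None):
    o,p0,r0=cur(); p0=p0 if P0 is None else P0; r0=r0 if R0 is None else R0
    v=(r0.inv()*R).as_rotvec(); d=R.inv().apply(p-p0); print("rot",np.round(v,4),"deg",np.degrees(np.linalg.norm(v)).round(1),"then shift",np.round(d,4),"norm",np.linalg.norm(d).round(4)," shift in now-axes",np.round(r0.inv().apply(p-p0),4))
E
python3 - <<'E'
from h import *
c=read_camera("top"); g=cv2.cvtColor(c["color"],cv2.COLOR_RGB2GRAY)
def fit(pc,s,off,zs,lo):
    # refine edges: sample across each edge, subpixel threshold crossing
    P=(np.array(pc,float)+.5)/s-.5+off; L=[]
    for i in range(4):
        a,b=P[i],P[(i+1)%4]; t=(b-a)/np.linalg.norm(b-a); n=np.array([-t[1],t[0]]); ctr=P.mean(0)
        if n@(a-ctr)<0:n=-n
        pts=[]
        for f in np.linspace(.12,.88,30):
            q=a+f*(b-a); k=np.arange(-3,3.01,.1)
            m=(q+k[:,None]*n).astype(np.float32)
            pr=cv2.remap(g,m[:,0].reshape(1,-1),m[:,1].reshape(1,-1),cv2.INTER_LINEAR)[0].astype(float)
            gr=np.diff(pr); j=gr.argmin()
            if -gr[j]>lo: pts.append(q+k[j]*n)
        w=np.array([onz(c,*x,zs[i])[:2] for x in pts],np.float32)
        vx,vy,x0,y0=cv2.fitLine(w,cv2.DIST_HUBER,0,.001,.001).ravel(); L.append((vx,vy,x0,y0)); 
        print("edge",i,len(pts),"yaw",np.degrees(np.arctan2(vy,vx)).round(2))
    C=[]
    for i in range(4):
        A,B=L[i-1],L[i]; k=np.linalg.solve([[A[0],-B[0]],[A[1],-B[1]]],[B[2]-A[2],B[3]-A[3]]); C.append([A[2]+k[0]*A[0],A[3]+k[0]*A[1]])
    C=np.array(C); print(np.round(C,4).tolist(),"ctr",C.mean(0).round(4),"sides",[np.linalg.norm(C[(i+1)%4]-C[i]).round(4) for i in range(4)]); return C
# reader: order left-back, right-back, right-front, left-front
C=fit([(43,188),(347,50),(487,362),(190,503)],4.6,(210,155),[.008]*4,4)
d=(C[0]+C[1]-C[2]-C[3]);print("reader yaw",np.degrees(np.arctan2(d[1],d[0])))
# tray: rear-left, front-left, front-right, rear-right
T=fit([(615-600,82),(728-600,18),(780-600,112),(672-600,175)],3.7,(460,225),[.016,.016,.016,.024],2)
d=T[1]+T[2]-T[0]-T[3];print("tray yaw",np.degrees(np.arctan2(d[1],d[0])))
y=np.radians(25);
for k in((410,280),(165,393)): print("knob",onz(c,*((np.array(k)+.5)/4.6-.5+(210,155)),.068))
d=(C[0]+C[1]-C[2]-C[3]);X=np.r_[d/np.linalg.norm(d)];Y=np.array([-X[1],X[0]])
for s in(-1,1): print("pred knob",C.mean(0)-.05*X+s*.09*Y)
hp=C.mean(0)-.01*X; print("head edge px pred",proj(c,np.r_[hp+.032*Y,.194]),proj(c,np.r_[hp-.032*Y,.194]),"seen",(np.array([[187,277],[277,236]])+.5)/4.6-.5+(210,155))
E
```

```text
edge 0 15 yaw -65.69
edge 1 30 yaw 24.22
edge 2 30 yaw -65.52
edge 3 30 yaw 24.31
[[0.5957000255584717, 0.45809999108314514], [0.6908000111579895, 0.2476000040769577], [0.47209998965263367, 0.14920000731945038], [0.3765999972820282, 0.35910001397132874]] ctr [0.5338 0.3035] sides [np.float32(0.231), np.float32(0.2398), np.float32(0.2306), np.float32(0.2405)]
reader yaw 24.261978
edge 0 30 yaw -61.95
edge 1 30 yaw 27.9
edge 2 30 yaw -61.09
edge 3 30 yaw 28.17
[[0.42559999227523804, -0.31130000948905945], [0.47780001163482666, -0.4090999960899353], [0.39879998564720154, -0.45089998841285706], [0.34540000557899475, -0.35420000553131104]] ctr [ 0.4119 -0.3814] sides [np.float32(0.1109), np.float32(0.0893), np.float32(0.1105), np.float32(0.091)]
tray yaw -61.52076
knob [0.5226375  0.19973404 0.068     ]
knob [0.44967341 0.36210875 0.068     ]
pred knob [0.5252103  0.20092756]
pred knob [0.45124662 0.36502928]
head edge px pred [248.67401693 214.89265991] [269.70573908 205.17171092] seen [[250.26086957 214.82608696]
 [269.82608696 205.91304348]]
```

Sizes match (231×240, 110.7×90 mm), and the knobs and head land where predicted. Next I'll work out the pregrasp.

```bash
cat >> h.py <<'E'
RC=np.array([.5338,.3035]);RY=24.26;TC=np.array([.4119,-.3814]);TY=-61.5;LEAN=40
def fr(c,yaw,x,y,z):
    a=np.radians(yaw); return np.array([c[0]+x*np.cos(a)-y*np.sin(a),c[1]+x*np.sin(a)+y*np.cos(a),z])
E
python3 - <<'E'
from h import *
R=tool(TY,LEAN); z=R.apply([0,0,1]); g=fr(TC,TY,-.023,0,.044)+.019*z
print("grasp tcp",g); pre=g-.10*z; print("pre",pre)
o,p,r=cur(); Rv=tool(TY,0)
print("yaw step"); go(Rv,pre)
print("lean step"); go(R,pre,R0=Rv)
E
```

```text
grasp tcp [ 0.40675287 -0.37192017  0.02944516]
pre [ 0.3760817  -0.31543089  0.1060496 ]
yaw step
rot [-6.0000e-04 -6.0000e-04 -1.7564e+00] deg 100.6 then shift [0.1574 0.2953 0.1249] norm 0.3572  shift in now-axes [ 0.2612 -0.2091  0.125 ]
lean step
rot [ 0.     -0.6981 -0.    ] deg 40.0 then shift [ 0.2008  0.2953 -0.0055] norm 0.3572  shift in now-axes [0.1574 0.2953 0.1249]
```

```bash
python3 -m pendant '[[0.0,-0.05,0,0,0,0,1],[0.0,-0.05,0,0,0,0,1],[0.03,-0.05,0,0,0,0,1],[0.05,-0.05,0,0,0,0,1],[0.05,-0.01,0,0,0,0,1],[0.05,0,0,0,0,0,1],[0.05,0,0,0,0,0,1],[0.03,0,0,0,0,0,1],[0,0,0,0,0,-0.16,1],[0,0,0,0,0,-0.16,1]]'
python3 -m pendant '[[0,0,0,0,0,-0.16,1],[0,0,0,0,0,-0.16,1],[0,0,0,0,0,-0.16,1],[0,0,0,0,0,-0.16,1],[0,0,0,0,0,-0.16,1],[0,0,0,0,0,-0.16,1],[0,0,0,0,0,-0.16,1],[0,0,0,0,0,-0.16,1],[0,0,0,0,0,-0.156,1],[0,0,0,0,0,0,1]]'
python3 -m pendant '[[0,0,0,0,-0.14,0,0.5],[0,0,0,0,-0.14,0,0.5],[0,0,0,0,-0.14,0,0.5],[0,0,0,0,-0.14,0,0.5],[0,0,0,0,-0.138,0,0.5],[0,0,0,0,0,0,0.5],[0,0,0,0,0,0,0.5]]'
python3 - <<'E'
from h import *
R=tool(TY,LEAN); z=R.apply([0,0,1]); g=fr(TC,TY,-.023,0,.044)+.019*z
o,p,r=cur(); print(o["qpos"].round(2),p); go(R,g-.1*z)
E
```

```text
time_s: 1.45
position: [0.3713, -0.3222, 0.2311]
eef_rot: [-0.0, 0.95, 0.314, -0.0]
force: [-0.1, -0.2, -0.5]
finger_gap: 0.0853
grip_force: 0.0
time_s: 2.7
position: [0.3709, -0.3226, 0.2312]
eef_rot: [-0.0, 0.512, 0.859, 0.0]
force: [-0.1, -0.4, 0.5]
finger_gap: 0.0855
grip_force: 0.0
time_s: 3.58
position: [0.369, -0.3256, 0.2313]
eef_rot: [0.266, 0.489, 0.814, -0.165]
force: [-0.1, -0.6, -0.4]
finger_gap: 0.0641
grip_force: 0.0
[ 0.96 -0.04 -0.52  2.33  0.87  0.47  0.21] [ 0.36896386 -0.32558798  0.23130285]
rot [-0.0134 -0.0619 -0.0035] deg 3.6 then shift [0.0847 0.0111 0.0924] norm 0.1259  shift in now-axes [0.0789 0.0121 0.0973]
```

```bash
python3 -m pendant '[[0.02,0.003,0.023,0,0,0,0.5],[0.02,0.003,0.023,0,0,0,0.5],[0.02,0.003,0.023,-0.013,-0.062,-0.003,0.5],[0.019,0.003,0.023,0,0,0,0.5],[0,0,0,0,0,0,0.5],[0,0,0,0,0,0,0.5]]'
python3 - <<'E'
from h import *
R=tool(TY,LEAN); z=R.apply([0,0,1]); g=fr(TC,TY,-.023,0,.044)+.019*z
o,p,r=cur(); print(o["qpos"].round(2),p); go(R,g); c=read_camera("scene"); c2=read_camera("top")
u,v=proj(c,g).astype(int); u2,v2=proj(c2,g).astype(int)
f=lambda im,u,v:cv2.resize(im[v-50:v+50,u-50:u+50,::-1],(400,400),interpolation=2)
cv2.imwrite("pics/pre.png",np.hstack([f(c["color"],u,v),f(c2["color"],u2,v2)]))
E
```

```text
time_s: 4.32
position: [0.3719, -0.3175, 0.1215]
eef_rot: [0.281, 0.485, 0.809, -0.177]
force: [0.3, -0.5, -0.1]
finger_gap: 0.0641
grip_force: 0.0
[ 0.87  0.24 -0.53  2.44  1.71  0.55 -0.69] [ 0.37194015 -0.3174855   0.12146169]
rot [-0.0174 -0.0223  0.0001] deg 1.6 then shift [0.0098 0.0046 0.1119] norm 0.1124  shift in now-axes [0.0073 0.0066 0.112 ]
```

View pics/pre.png

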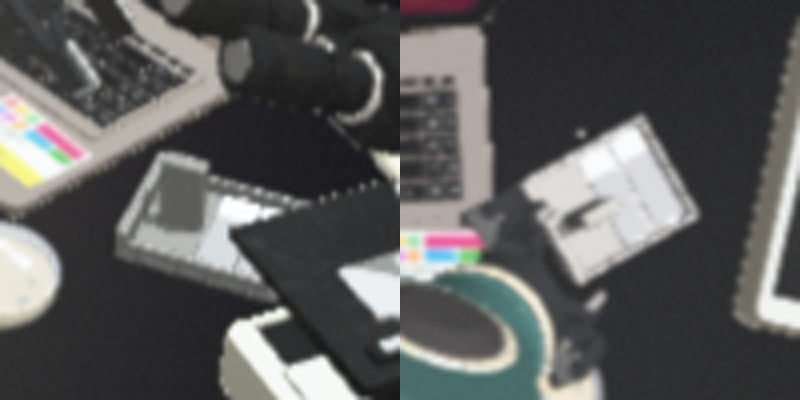

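The scene view (left) shows the tray's fin unobstructed at about (185,190), with the gripper behind it. In the top view the open fingers (490,215) and (597,298) straddle the fin at (578,212) from behind. I'll correct and go in.

```bash
python3 -m pendant '[[0.008,0.0065,0,-0.017,-0.022,0,0.5],[0,0,0.02,0,0,0,0.5],[0,0,0.02,0,0,0,0.5],[0,0,0.02,0,0,0,0.5],[0,0,0,0,0,0,0.5],[0,0,0,0,0,0,0.5]]'
python3 - <<'E'
from h import *
R=tool(TY,LEAN); z=R.apply([0,0,1]); g=fr(TC,TY,-.023,0,.044)+.019*z
o,p,r=cur(); print(o["qpos"].round(2),p); go(R,g)
E
```

```text
time_s: 5.18
position: [0.3929, -0.3422, 0.0705]
eef_rot: [0.294, 0.48, 0.808, -0.175]
force: [0.6, 0.4, 0.3]
finger_gap: 0.0643
grip_force: 0.0
[ 0.89  0.44 -0.51  2.41  2.02  0.65 -0.93] [ 0.39290463 -0.34216457  0.07054139]
rot [0.0006 0.0006 0.0007] deg 0.1 then shift [ 0.0013 -0.002   0.0525] norm 0.0526  shift in now-axes [ 0.0014 -0.0021  0.0525]
```

```bash
python3 -m pendant '[[0.001,-0.001,0.018,0,0,0,0.5],[0,-0.001,0.018,0,0,0,0.5],[0,0,0.0165,0,0,0,0.5],[0,0,0,0,0,0,0.5],[0,0,0,0,0,0,0.5]]'
python3 -m pendant '[[0,0,0,0,0,0,-1],[0,0,0,0,0,0,-1],[0,0,0,0,0,0,-1],[0,0,0,0,0,0,-1],[0,0,0,0,0,0,-1],[0,0,0,0,0,0,-1]]' 50
python3 - <<'E'
from h import *
R=tool(TY,LEAN); z=R.apply([0,0,1]); g=fr(TC,TY,-.023,0,.044)+.019*z
o,p,r=cur(); print(o["qpos"].round(2),p); go(R,g)
E
```

```text
time_s: 5.8
position: [0.407, -0.3717, 0.0297]
eef_rot: [0.294, 0.48, 0.808, -0.175]
force: [-0.2, 0.4, 0.2]
finger_gap: 0.0639
grip_force: 0.0
time_s: 6.55
position: [0.407, -0.3721, 0.029]
eef_rot: [0.294, 0.48, 0.808, -0.175]
force: [-2.2, 3.2, 6.6]
finger_gap: 0.0112
grip_force: 48.7
[ 0.92  0.59 -0.49  2.35  2.16  0.7  -0.99] [ 0.4070322  -0.37205388  0.02902457]
rot [0.0009 0.0004 0.001 ] deg 0.1 then shift [-0.0001 -0.0002 -0.0005] norm 0.0005  shift in now-axes [-0.0001 -0.0002 -0.0005]
```

```bash
python3 -m pendant '[[-0.0065,0,-0.0077,0,0,0,-1],[-0.025,0,-0.03,0,0,0,-1],[-0.025,0,-0.03,0,0,0,-1],[-0.025,0,-0.03,0,0,0,-1],[-0.025,0,-0.03,0,0,0,-1],[-0.025,0,-0.03,0,0,0,-1],[-0.025,0,-0.03,0,0,0,-1],[-0.025,0,-0.03,0,0,0,-1],[-0.019,0,-0.023,0,0,0,-1],[0,0,0,0,0,0,-1]]'
python3 - <<'E'
from h import *
o,p,r=cur(); print(o["qpos"].round(2),p,o["finger_gap"],o["grip_force"])
R=tool(RY,LEAN); t=fr(RC,RY,-.133+.019*np.sin(np.radians(LEAN)),0,p[2]); print("t",t); go(R,t)
n=14; from scipy.linalg import logm
def H(R,p): M=np.eye(4);M[:3,:3]=R.as_matrix();M[:3,3]=p;return M
D=np.linalg.inv(H(r,p))@H(R,t); 
for n in(14,16,18):
    from scipy.linalg import fractional_matrix_power as fp
    S=fp(D,1/n).real; print(n,S[:3,3].round(4),Ro.from_matrix(S[:3,:3]).as_rotvec().round(4))
M=H(r,p); 
for i in range(16): 
    M=M@fp(D,1/16).real
    if i%4==3: print(M[:3,3].round(3))
E
```

```text
time_s: 7.8
position: [0.407, -0.3711, 0.3449]
eef_rot: [0.296, 0.48, 0.807, -0.175]
force: [0.1, -0.4, -2.2]
finger_gap: 0.0115
grip_force: 49.2
[ 0.96 -0.1  -0.44  2.13  0.59  0.57  0.59] [ 0.40704582 -0.3710699   0.3448962 ] 0.01153764793206375 49.203205704689026
t [0.42367963 0.25387127 0.3448962 ]
rot [-0.9623  0.005  -1.1443] deg 85.7 then shift [-0.2083  0.5629  0.1748] norm 0.6252  shift in now-axes [ 0.4131  0.3137 -0.3489]
14 [ 0.0129  0.0461 -0.0109] [-0.0687  0.0004 -0.0817]
16 [ 0.0111  0.0404 -0.0093] [-0.0601  0.0003 -0.0715]
18 [ 0.0097  0.036  -0.0082] [-0.0535  0.0003 -0.0636]
[ 0.502 -0.229  0.345]
[ 0.538 -0.062  0.345]
[0.511 0.107 0.345]
[0.424 0.254 0.345]
```

```bash
python3 -m pendant '[[0.0097,0.036,-0.0082,-0.0535,0,-0.0636,-1],[0.0097,0.036,-0.0082,-0.0535,0,-0.0636,-1],[0.0097,0.036,-0.0082,-0.0535,0,-0.0636,-1],[0.0097,0.036,-0.0082,-0.0535,0,-0.0636,-1],[0.0097,0.036,-0.0082,-0.0535,0,-0.0636,-1],[0.0097,0.036,-0.0082,-0.0535,0,-0.0636,-1],[0.0097,0.036,-0.0082,-0.0535,0,-0.0636,-1],[0.0097,0.036,-0.0082,-0.0535,0,-0.0636,-1],[0.0097,0.036,-0.0082,-0.0535,0,-0.0636,-1]]'
python3 -m pendant '[[0.0097,0.036,-0.0082,-0.0535,0,-0.0636,-1],[0.0097,0.036,-0.0082,-0.0535,0,-0.0636,-1],[0.0097,0.036,-0.0082,-0.0535,0,-0.0636,-1],[0.0097,0.036,-0.0082,-0.0535,0,-0.0636,-1],[0.0097,0.036,-0.0082,-0.0535,0,-0.0636,-1],[0.0097,0.036,-0.0082,-0.0535,0,-0.0636,-1],[0.0097,0.036,-0.0082,-0.0535,0,-0.0636,-1],[0.0097,0.036,-0.0082,-0.0535,0,-0.0636,-1],[0.0097,0.036,-0.0082,-0.0535,0,-0.0636,-1],[0,0,0,0,0,0,-1],[0,0,0,0,0,0,-1]]'
python3 - <<'E'
from h import *
o,p,r=cur(); print(o["qpos"].round(2),p,o["finger_gap"],o["grip_force"])
R=tool(RY,LEAN); t=fr(RC,RY,-.133+.019*np.sin(np.radians(LEAN)),0,.12); go(R,t)
E
```

```text
time_s: 8.93
position: [0.5375, -0.0587, 0.3419]
eef_rot: [0.338, 0.149, 0.928, -0.054]
force: [-0.5, -1.1, -0.9]
finger_gap: 0.0113
grip_force: 49.1
time_s: 10.3
position: [0.4226, 0.2542, 0.3429]
eef_rot: [0.335, -0.198, 0.918, 0.073]
force: [-0.7, 0.1, -2.3]
finger_gap: 0.0112
grip_force: 49.2
[ 0.04 -0.3  -0.61  2.25 -0.12  0.45  1.47] [0.42259731 0.2542193  0.3429171 ] 0.011184600212384653 49.20435905456543
rot [0.0021 0.0009 0.0008] deg 0.1 then shift [ 0.1426 -0.0008  0.1713] norm 0.2229  shift in now-axes [ 0.1428 -0.001   0.1712]
```

```bash
python3 -m pendant '[[0.024,0,0.0286,0,0,0,-1],[0.024,0,0.0286,0,0,0,-1],[0.024,0,0.0286,0,0,0,-1],[0.024,0,0.0286,0,0,0,-1],[0.024,0,0.0286,0,0,0,-1],[0.024,0,0.0286,0,0,0,-1],[0,0,0,0,0,0,-1],[0,0,0,0,0,0,-1]]'
python3 - <<'E'
from h import *
o,p,r=cur(); print(o["qpos"].round(2),p)
R=tool(RY,LEAN); s=.019*np.sin(np.radians(LEAN)); t=fr(RC,RY,-.133+s,0,.041); go(R,t)
c=read_camera("top"); c2=read_camera("scene")
i=cv2.resize(c["color"][165:285,215:315,::-1],(500,600),interpolation=2)
u,v=proj(c2,t).astype(int); j=cv2.resize(c2["color"][v-60:v+60,u-30:u+30,::-1],(300,600),interpolation=2)
cv2.imwrite("pics/ins.png",np.hstack([i,j]))
E
```

```text
time_s: 11.3
position: [0.4279, 0.2386, 0.2123]
eef_rot: [0.333, -0.186, 0.923, 0.053]
force: [-0.2, 0.6, -2.0]
finger_gap: 0.0115
grip_force: 49.1
[ 0.02 -0.04 -0.7   2.42  1.07  0.21  0.27] [0.42786603 0.23857001 0.2122513 ]
rot [-0.0417 -0.0113 -0.0096] deg 2.5 then shift [0.1082 0.0157 0.1328] norm 0.172  shift in now-axes [0.1069 0.0202 0.1332]
```

View pics/ins.png

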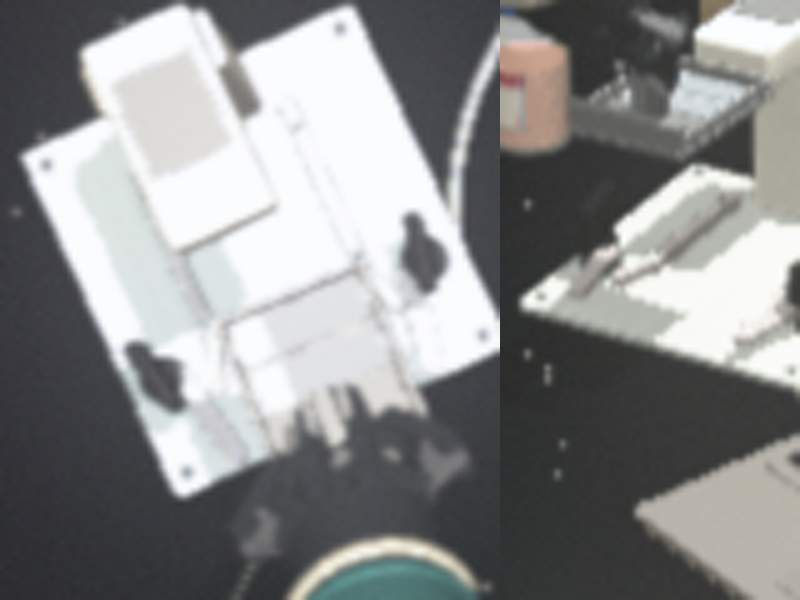

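The tray hangs straight behind the reader's mouth in the top view, with its front edge at about (230..355, 320..270). It is level in the scene view. Joint 6 is near its limit and the tool lagged, so I'll correct in small steps.

```bash
python3 -m pendant '[[0.012,0.007,0.015,-0.014,-0.004,-0.003,-1],[0.012,0.007,0.015,-0.014,-0.004,-0.003,-1],[0.012,0.006,0.015,-0.014,-0.004,-0.003,-1],[0,0,0,0,0,0,-1],[0,0,0,0,0,0,-1]]'
python3 - <<'E'
from h import *
o,p,r=cur(); print(o["qpos"].round(2),p)
R=tool(RY,LEAN); s=.019*np.sin(np.radians(LEAN)); t=fr(RC,RY,-.133+s,0,.041); go(R,t)
E
```

```text
time_s: 12.02
position: [0.4229, 0.2518, 0.1628]
eef_rot: [0.334, -0.195, 0.92, 0.066]
force: [0.7, -0.1, -1.6]
finger_gap: 0.0115
grip_force: 49.2
[-0.    0.11 -0.75  2.46  1.85  0.28 -0.5 ] [0.42290028 0.25181935 0.16282679]
rot [-0.0121 -0.0031 -0.0007] deg 0.7 then shift [0.0771 0.0016 0.0943] norm 0.1218  shift in now-axes [0.0768 0.0026 0.0945]
```

```bash
python3 -m pendant '[[0.016,0.002,0.019,-0.012,-0.003,0,-1],[0.016,0,0.019,0,0,0,-1],[0.016,0,0.019,0,0,0,-1],[0.016,0,0.019,0,0,0,-1],[0,0,0,0,0,0,-1],[0,0,0,0,0,0,-1]]'
python3 - <<'E'
from h import *
o,p,r=cur(); print(o["qpos"].round(2),p)
R=tool(RY,LEAN); s=.019*np.sin(np.radians(LEAN)); t=fr(RC,RY,-.133+s,0,.041); go(R,t)
E
```

```text
time_s: 12.78
position: [0.4222, 0.2533, 0.0638]
eef_rot: [0.335, -0.197, 0.919, 0.072]
force: [0.4, 0.7, -1.2]
finger_gap: 0.0112
grip_force: 49.2
[-0.    0.49 -0.79  2.51  2.33  0.65 -0.87] [0.4222402  0.25331946 0.06384269]
rot [-0.0008  0.0005  0.    ] deg 0.1 then shift [ 0.0135 -0.0001  0.0185] norm 0.0229  shift in now-axes [ 0.0135 -0.0001  0.0185]
```

```bash
python3 -m pendant '[[0.008,0,0.010,0,0,0,-1],[0.007,0,0.010,0,0,0,-1],[0,0,0,0,0,0,-1],[0,0,0,0,0,0,-1]]'
python3 - <<'E'
from h import *
o,p,r=cur(); print(o["qpos"].round(2),p)
R=tool(RY,LEAN); s=.019*np.sin(np.radians(LEAN)); t=fr(RC,RY,-.07+s-.023,0,.039); go(R,t)
# tray front edge check: sample bright->? draw predicted tray rim corners vs picture
c=read_camera("top"); im=c["color"][:,:,::-1].copy(); g=fr(RC,RY,0,0,0)
d=p-fr(RC,RY,-.023+s,0,p[2]); T0=RC+d[:2]
im=cv2.resize(im[200:290,220:320],(800,720),interpolation=2)
for x,y in((.055,.045),(.055,-.045),(-.055,.045),(-.055,-.045)):
    u,v=proj(c,fr(T0,RY,x,y,p[2]-.029+.016)); cv2.circle(im,(int((u+.5-220)*8),int((v+.5-200)*8)),4,(0,0,255),1)
cv2.imwrite("pics/low.png",im[60:660])
E
```

```text
time_s: 13.28
position: [0.4234, 0.2542, 0.039]
eef_rot: [0.335, -0.197, 0.918, 0.072]
force: [-0.8, -0.2, -2.0]
finger_gap: 0.0115
grip_force: 49.1
[-0.01  0.59 -0.77  2.5   2.39  0.73 -0.9 ] [0.42339218 0.25415113 0.0389552 ]
rot [0.0001 0.0013 0.    ] deg 0.1 then shift [-0.0308 -0.0004  0.0258] norm 0.0401  shift in now-axes [-0.0307 -0.0004  0.0258]
```

View pics/low.png

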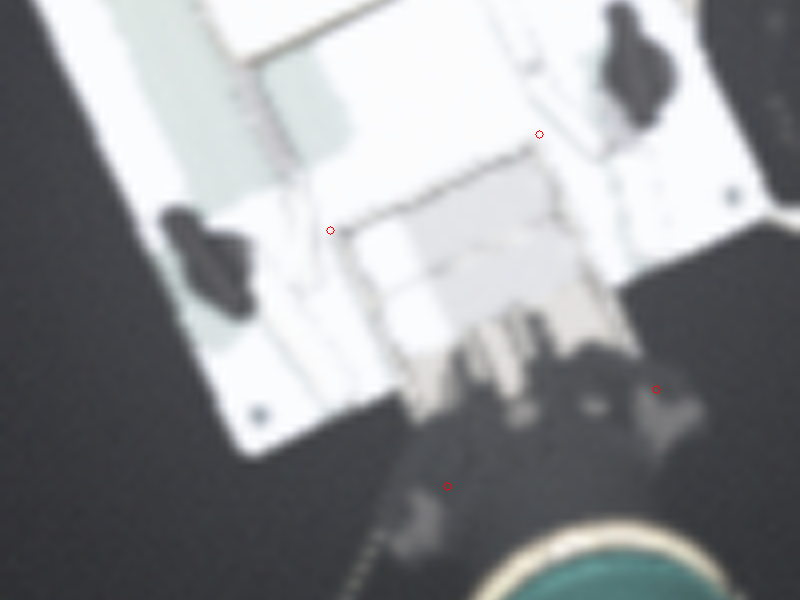

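The tray's front rim line runs from (345,228) to (535,150), centred within 1 mm of the prediction and parallel to the rails. Now I'll slide it in.

```bash
python3 -m pendant '[[-0.0077,0,0.0064,0,0,0,-1],[-0.0077,0,0.0064,0,0,0,-1],[-0.0077,0,0.0064,0,0,0,-1],[-0.0077,0,0.0064,0,0,0,-1],[-0.0077,0,0.0064,0,0,0,-1],[-0.0077,0,0.0064,0,0,0,-1],[0,0,0,0,0,0,-1],[0,0,0,0,0,0,-1]]'
python3 - <<'E'
from h import *
o,p,r=cur(); print(o["qpos"].round(2),p,"F reader axes",Ro.from_euler('z',-RY,degrees=True).apply(o["force"]))
R=tool(RY,LEAN); s=.019*np.sin(np.radians(LEAN)); t=fr(RC,RY,.018+s-.023,0,.0385); go(R,t)
E
```

```text
time_s: 14.32
position: [0.4773, 0.2788, 0.038]
eef_rot: [0.334, -0.198, 0.919, 0.072]
force: [-0.5, 0.4, -2.3]
finger_gap: 0.0114
grip_force: 49.1
[-0.03  0.62 -0.72  2.38  2.36  0.65 -0.8 ] [0.47732628 0.27878763 0.03798731] F reader axes [-0.25813055  0.53498499 -2.2535226 ]
rot [ 0.001  -0.0003 -0.0003] deg 0.1 then shift [-0.0531 -0.0007  0.0439] norm 0.0689  shift in now-axes [-0.0531 -0.0007  0.0438]
```

```bash
python3 -m pendant '[[-0.0066,0,0.0055,0,0,0,-1],[-0.0066,0,0.0055,0,0,0,-1],[-0.0066,0,0.0055,0,0,0,-1],[-0.0066,0,0.0055,0,0,0,-1],[-0.0066,0,0.0055,0,0,0,-1],[-0.0066,0,0.0055,0,0,0,-1],[-0.0066,0,0.0055,0,0,0,-1],[-0.0066,0,0.0055,0,0,0,-1],[0,0,0,0,0,0,-1],[0,0,0,0,0,0,-1]]'
python3 - <<'E'
from h import *
o,p,r=cur(); print(o["qpos"].round(2),p,"F reader axes",Ro.from_euler('z',-RY,degrees=True).apply(o["force"]))
R=tool(RY,LEAN); s=.019*np.sin(np.radians(LEAN)); t=fr(RC,RY,.025+s-.023,0,.0375); go(R,t)
E
```

```text
time_s: 15.58
position: [0.54, 0.307, 0.0382]
eef_rot: [0.334, -0.197, 0.919, 0.072]
force: [1.0, 0.2, -1.3]
finger_gap: 0.0116
grip_force: 49.1
[-0.07  0.65 -0.65  2.22  2.29  0.55 -0.69] [0.54003549 0.3070489  0.03821398] F reader axes [ 1.01521431 -0.1891606  -1.30285744]
rot [ 0.001  -0.0003 -0.0003] deg 0.1 then shift [-0.005  -0.0007  0.0051] norm 0.0071  shift in now-axes [-0.005  -0.0007  0.0051]
```

```bash
python3 -m pendant '[[0.0008,0,0.0009,0,0,0,-1],[-0.0023,0,0.0019,0,0,0,-1],[-0.0023,0,0.0019,0,0,0,-1],[0,0,0,0,0,0,-1]]'; python3 -m pendant '[[-0.0008,0,0.0006,0,0,0,-1],[-0.0008,0,0.0006,0,0,0,-1],[0,0,0,0,0,0,-1]]'
python3 - <<'E'
from h import *
o,p,r=cur(); print(p,"F reader axes",Ro.from_euler('z',-RY,degrees=True).apply(o["force"]))
R=tool(RY,LEAN); s=.019*np.sin(np.radians(LEAN)); t=fr(RC,RY,.025+s-.023,0,.0375); go(R,t)
E
```

```text
time_s: 16.08
position: [0.5458, 0.3095, 0.0372]
eef_rot: [0.334, -0.197, 0.919, 0.072]
force: [-0.1, -0.9, -1.9]
finger_gap: 0.0114
grip_force: 49.3
time_s: 16.45
position: [0.5459, 0.3096, 0.037]
eef_rot: [0.334, -0.198, 0.919, 0.072]
force: [-27.0, -18.9, 28.3]
finger_gap: 0.0117
grip_force: 55.8
[0.54586824 0.30955054 0.03702601] F reader axes [-32.34372557  -6.14955143  28.32517849]
rot [ 0.0007 -0.0018  0.0005] deg 0.1 then shift [-0.0009 -0.0006  0.0001] norm 0.001  shift in now-axes [-0.0009 -0.0006  0.0001]
```

```bash
python3 -m pendant '[[0.0006,0,-0.0008,0,0,0,-1],[0,0,0,0,0,0,-1],[0,0,0,0,0,0,0],[0,0,0,0,0,0,0.3],[0,0,0,0,0,0,0.3],[0,0,0,0,0,0,0.3],[0,0,0,0,0,0,0.3],[0,0,0,0,0,0,0.3]]'
python3 -m pendant '[[0,0,-0.015,0,0,0,0.3],[0,0,-0.02,0,0,0,0.3],[0,0,-0.03,0,0,0,0.3],[0,0,-0.03,0,0,0,0.3],[0,0,-0.03,0,0,0,0.3],[0,0,0,0,0,0,0.3]]'
python3 - <<'E'
from h import *
o,p,r=cur(); print(o["qpos"].round(2),p)
Z=(tool(RY,0)).inv()
cs=read_camera("scene");ct=read_camera("top")
h=fr(RC,RY,.0,0,.01);u,v=proj(cs,h).astype(int);u2,v2=proj(ct,h).astype(int)
f=lambda im,u,v:cv2.resize(im[v-50:v+50,u-50:u+50,::-1],(400,400),interpolation=2)
cv2.imwrite("pics/home.png",np.hstack([f(cs["color"],u,v),f(ct["color"],u2,v2)]))
E
```

```text
time_s: 17.45
position: [0.5467, 0.31, 0.0376]
eef_rot: [0.334, -0.197, 0.919, 0.072]
force: [0.2, 0.3, -0.3]
finger_gap: 0.0554
grip_force: 0.0
time_s: 18.2
position: [0.4734, 0.2768, 0.135]
eef_rot: [0.336, -0.198, 0.918, 0.072]
force: [0.3, -0.5, -0.0]
finger_gap: 0.0551
grip_force: 0.0
[-0.07  0.29 -0.66  2.37  2.04  0.36 -0.6 ] [0.4733687  0.27676262 0.13495627]
```

View pics/home.png

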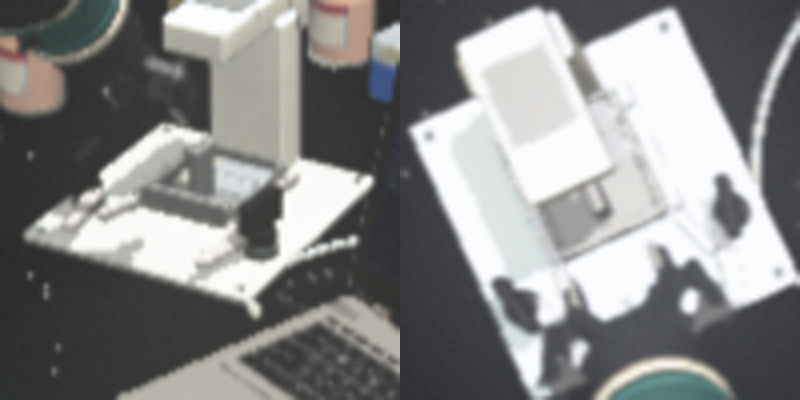

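The tray sits home between the rails: its rear wall runs from (565,255) to (665,205) in the top crop, parallel to the head's edge, and it lies flat in the scene view. Right knob next.

Run:
```python
from h import *
c=read_camera("top"); 
for y in(.045,-.045):
    u,v=proj(c,fr(RC,RY,-.03,y,.032)); u0,v0=proj(c,fr(RC,RY,0,0,.01)).astype(int); print("rear edge crop pred",400+(u-u0+50)*4,(v-v0+50)*4)
o,p,r=cur(); R=tool(RY,0); up=p+[0,0,.06]; print("up"); go(r,up)
print("vertical, over right knob"); go(R,fr(RC,RY,-.05,-.09,.12),P0=up)
```

```text
rear edge crop pred 561.0374925120268 257.407277132697
rear edge crop pred 665.8906508872844 208.9181943722
up
rot [0. 0. 0.] deg 0.0 then shift [-0.0386  0.0001 -0.046 ] norm 0.06  shift in now-axes [-0.0386  0.0001 -0.046 ]
vertical, over right knob
rot [ 1.000e-03  6.982e-01 -3.000e-04] deg 40.0 then shift [-0.0156 -0.0905  0.073 ] norm 0.1173  shift in now-axes [ 0.0349 -0.0905  0.0658]
```

```bash
python3 -m pendant '[[-0.019,0,-0.023,0,0,0,0],[-0.019,0,-0.023,0,0,0,0],[0,-0.03,0,0,0,0,0],[0,-0.03,0,0,0,0,0],[0,-0.03,0,0,0,0,0],[0,0,0,0,0.14,0,0],[0,0,0,0,0.14,0,0],[0,0,0,0,0.14,0,0],[0,0,0,0,0.14,0,0],[0,0,0,0,0.138,0,0],[0,0,0,0,0,0,0],[0,0,0,0,0,0,0]]'
python3 - <<'E'
from h import *
o,p,r=cur(); print(o["qpos"].round(2),p); go(tool(RY,0),fr(RC,RY,-.05,-.09,.1))
E
```

```text
time_s: 19.85
position: [0.5116, 0.2077, 0.1836]
eef_rot: [0.123, -0.192, 0.974, -0.001]
force: [-0.3, 0.2, 0.8]
finger_gap: 0.0427
grip_force: 0.0
[ 0.37  0.39 -1.02  2.    0.61  0.78  0.98] [0.5115564  0.2077185  0.18359805]
rot [-0.053   0.2415 -0.0333] deg 14.3 then shift [-0.0096 -0.0118  0.0836] norm 0.085  shift in now-axes [ 0.0104 -0.0074  0.084 ]
```

```bash
python3 -m pendant '[[0,0,0,-0.018,0.08,-0.011,0],[0,0,0,-0.018,0.08,-0.011,0],[0,0,0,-0.018,0.08,-0.011,0],[-0.005,-0.006,0.02,0,0,0,0],[-0.005,-0.006,0.02,0,0,0,0],[0,0,0.02,0,0,0,0],[0,0,0,0,0,0,0],[0,0,0,0,0,0,0]]'
python3 - <<'E'
from h import *
o,p,r=cur(); print(o["qpos"].round(2),p); go(tool(RY,0),fr(RC,RY,-.05,-.09,.037))
E
```

```text
time_s: 20.85
position: [0.5259, 0.2014, 0.1251]
eef_rot: [0.001, -0.21, 0.978, 0.0]
force: [-0.3, 0.8, -0.2]
finger_gap: 0.0429
grip_force: 0.0
[ 0.29  0.63 -0.95  1.84  0.6   0.99  1.08] [0.52593138 0.20135945 0.12505853]
rot [0.0002 0.0019 0.0002] deg 0.1 then shift [ 0.0009 -0.0001  0.0881] norm 0.0881  shift in now-axes [ 0.001  -0.0001  0.0881]
```

```bash
python3 -m pendant '[[0.001,0,0.025,0,0,0,0],[0,0,0.025,0,0,0,0],[0,0,0.025,0,0,0,0],[0,0,0.013,0,0,0,0],[0,0,0,0,0,0,0],[0,0,0,0,0,0,-1],[0,0,0,0,0,0,-1],[0,0,0,0,0,0,-1],[0,0,0,0,0,0,-1],[0,0,0,0,0,0,-1]]' 40
python3 -m pendant '[[0,0,0,0,0,0.1,-1],[0,0,0,0,0,0.15,-1],[0,0,0,0,0,0.15,-1],[0,0,0,0,0,0.15,-1],[0,0,0,0,0,0.15,-1],[0,0,0,0,0,0.15,-1],[0,0,0,0,0,0,-1]]'
python3 - <<'E'
from h import *
o,p,r=cur(); print(o["qpos"].round(2),o["torque"].round(2)); go(Ro.from_euler('z',-90,degrees=True)*tool(RY,0),fr(RC,RY,-.05,-.09,.037))
E
```

```text
time_s: 22.1
position: [0.526, 0.2005, 0.0377]
eef_rot: [0.001, -0.21, 0.978, 0.0]
force: [0.9, -2.4, 6.5]
finger_gap: 0.0123
grip_force: 42.3
time_s: 22.98
position: [0.526, 0.2, 0.0377]
eef_rot: [0.001, 0.213, 0.977, 0.0]
force: [1.5, -4.7, 7.1]
finger_gap: 0.0126
grip_force: 42.4
[ 0.09  0.66 -0.66  1.89  0.57  0.78  0.26] [-1.25 -0.08 -0.06]
rot [0.0019 0.0023 0.7174] deg 41.1 then shift [ 0.0011 -0.0004  0.0007] norm 0.0014  shift in now-axes [0.0011 0.0004 0.0007]
```

Turning smoothly. I'll finish the turn with a slight overshoot, then release and lift.

```bash
python3 -m pendant '[[0,0,0,0,0,0.15,-1],[0,0,0,0,0,0.15,-1],[0,0,0,0,0,0.15,-1],[0,0,0,0,0,0.15,-1],[0,0,0,0,0,0.12,-1],[0,0,0,0,0,0.03,-1],[0,0,0,0,0,0,-1]]'
python3 - <<'E'
from h import *
o,p,r=cur(); print(o["qpos"].round(2),o["torque"].round(2)); go(Ro.from_euler('z',-90,degrees=True)*tool(RY,0),fr(RC,RY,-.05,-.09,.037))
E
```

```text
time_s: 23.85
position: [0.5257, 0.2, 0.0377]
eef_rot: [0.001, 0.555, 0.832, 0.0]
force: [-1.6, -7.0, 11.6]
finger_gap: 0.0125
grip_force: 50.7
[-0.04  0.62 -0.49  1.89  0.42  0.73 -0.37] [-1.64  0.44  1.06]
rot [ 0.0019  0.0015 -0.0292] deg 1.7 then shift [ 0.0011 -0.0001  0.0007] norm 0.0013  shift in now-axes [ 0.0011 -0.0001  0.0007]
```

```bash
python3 -m pendant '[[0,0,0,0,0,-0.02,0],[0,0,0,0,0,0,0],[0,0,0,0,0,0,0],[0,0,0,0,0,0,0],[0,0,-0.02,0,0,0,0],[0,0,-0.03,0,0,0,0],[0,0,-0.03,0,0,0,0],[0,0,-0.02,0,0,0,0],[0,0,0,0,0,0,0]]'
python3 - <<'E'
from h import *
o,p,r=cur(); print(o["qpos"].round(2),p)
w=[fr(RC,RY,-.12,-.09,.135),fr(RC,RY,-.12,.09,.135),fr(RC,RY,-.05,.09,.135)]
q=p
for x in w: print(r.inv().apply(x-q).round(4)); q=x
go(tool(RY,0,1),w[-1])
E
```

```text
time_s: 24.98
position: [0.5258, 0.2008, 0.1385]
eef_rot: [0.001, 0.547, 0.837, 0.002]
force: [-0.7, 0.1, -0.9]
finger_gap: 0.043
grip_force: 0.0
[ 0.03  0.47 -0.57  1.84  0.32  0.91 -0.27] [0.5258298 0.2007684 0.1384838]
[-0.0003 -0.0705  0.0032]
[ 1.8e-01 -1.8e-03 -1.0e-04]
[0.0007 0.07   0.0003]
rot [ 0.0033 -0.0029  1.561 ] deg 89.4 then shift [-0.0005 -0.1804  0.0035] norm 0.1804  shift in now-axes [ 0.1804 -0.0023  0.0034]
```

```bash
python3 -m pendant '[[0,-0.035,0,0,0,0,0],[0,-0.035,0,0,0,0,0],[0.045,0,0,0,0,0,0],[0.045,0,0,0,0,0,0],[0.045,0,0,0,0,0,0],[0.045,0,0,0,0,0,0],[0,0.035,0,0,0,0,0],[0,0.033,0,0,0,0,0],[0,0,0,0,0,0,0]]'
python3 -m pendant '[[0,0,0,0,0,0.15,0],[0,0,0,0,0,0.15,0],[0,0,0,0,0,0.15,0],[0,0,0,0,0,0.15,0],[0,0,0,0,0,0.15,0],[0,0,0,0,0,0.15,0],[0,0,0,0,0,0.15,0],[0,0,0,0,0,0.15,0],[0,0,0,0,0,0.15,0],[0,0,0,0,0,0.15,0],[0,0,0,0,0,0.06,0],[0,0,0,0,0,0,0]]'
python3 - <<'E'
from h import *
o,p,r=cur(); print(o["qpos"].round(2),p)
go(tool(RY,0,1),fr(RC,RY,-.05,.09,.037))
c=read_camera("top");cs=read_camera("scene");
h=fr(RC,RY,-.0,0,.01);u,v=proj(cs,h).astype(int);u2,v2=proj(c,h).astype(int)
f=lambda im,u,v:cv2.resize(im[v-50:v+50,u-50:u+50,::-1],(400,400),interpolation=2)
cv2.imwrite("pics/k2.png",np.hstack([f(cs["color"],u,v),f(c["color"],u2,v2)]))
E
```

```text
time_s: 26.1
position: [0.452, 0.3647, 0.1356]
eef_rot: [-0.0, 0.547, 0.837, 0.0]
force: [-1.2, -0.1, -0.8]
finger_gap: 0.0425
grip_force: 0.0
time_s: 27.6
position: [0.4502, 0.3643, 0.1363]
eef_rot: [-0.0, 0.977, 0.211, 0.0]
force: [-0.7, -0.0, 0.0]
finger_gap: 0.0428
grip_force: 0.0
[-0.53  0.46 -0.27  1.81  0.15  0.9  -2.  ] [0.4501829  0.36429903 0.13626312]
rot [ 0.     -0.0003  0.0019] deg 0.1 then shift [ 0.0013 -0.0002  0.0993] norm 0.0993  shift in now-axes [ 0.0012 -0.0002  0.0993]
```

View pics/k2.png

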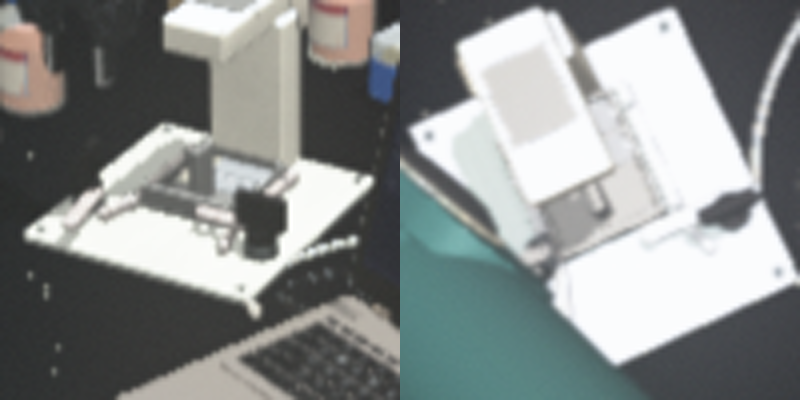

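The right knob's bar at (730,207) now lies across, with its tongue running to about (650,240) behind the tray. The tray is unmoved, with its rear at (565,255) to (665,208). Left knob next.

```bash
python3 -m pendant '[[0.001,0,0.025,0,0,0,0],[0,0,0.025,0,0,0,0],[0,0,0.025,0,0,0,0],[0,0,0.024,0,0,0,0],[0,0,0,0,0,0,0],[0,0,0,0,0,0,-1],[0,0,0,0,0,0,-1],[0,0,0,0,0,0,-1],[0,0,0,0,0,0,-1],[0,0,0,0,0,0,-1]]' 40
python3 -m pendant '[[0,0,0,0,0,-0.1,-1],[0,0,0,0,0,-0.15,-1],[0,0,0,0,0,-0.15,-1],[0,0,0,0,0,-0.15,-1],[0,0,0,0,0,-0.15,-1],[0,0,0,0,0,-0.15,-1],[0,0,0,0,0,0,-1]]'
python3 - <<'E'
from h import *
o,p,r=cur(); print(o["qpos"].round(2),o["torque"].round(2)); go(Ro.from_euler('z',90,degrees=True)*tool(RY,0,1),fr(RC,RY,-.05,.09,.037))
E
```

```text
time_s: 28.95
position: [0.4524, 0.3649, 0.0388]
eef_rot: [-0.0, 0.978, 0.211, 0.001]
force: [-1.4, -3.9, 7.7]
finger_gap: 0.0127
grip_force: 42.1
time_s: 29.82
position: [0.4516, 0.3656, 0.0388]
eef_rot: [-0.0, 0.803, 0.596, 0.001]
force: [-6.1, -0.8, 9.1]
finger_gap: 0.0126
grip_force: 42.0
[-0.39  0.63 -0.44  1.85  0.38  0.75 -1.33] [-0.04  1.43  0.06]
rot [ 0.0013 -0.0017 -0.7166] deg 41.1 then shift [-0.0004 -0.0006  0.0018] norm 0.0019  shift in now-axes [-0.0007 -0.0002  0.0018]
```

```bash
python3 -m pendant '[[0,0,0,0,0,-0.15,-1],[0,0,0,0,0,-0.15,-1],[0,0,0,0,0,-0.15,-1],[0,0,0,0,0,-0.15,-1],[0,0,0,0,0,-0.12,-1],[0,0,0,0,0,-0.03,-1],[0,0,0,0,0,0,-1]]'
python3 - <<'E'
from h import *
o,p,r=cur(); print(o["qpos"].round(2),o["torque"].round(2)); go(Ro.from_euler('z',90,degrees=True)*tool(RY,0,1),fr(RC,RY,-.05,.09,.037))
E
python3 -m pendant '[[0,0,0,0,0,0.02,0],[0,0,0,0,0,0,0],[0,0,0,0,0,0,0],[0,0,0,0,0,0,0],[0,0,-0.02,0,0,0,0],[0,0,-0.03,0,0,0,0],[0,0,-0.03,0,0,0,0],[0,0,-0.04,0,0,0,0],[0,0,-0.04,0,0,0,0],[0,0,0,0,0,0,0]]'
python3 - <<'E'
from h import *
o,p,r=cur(); b=p-fr(RC,RY,0,0,0); print(r.inv().apply(fr([0,0],RY,-.1,-.16,0)).round(3))
E
```

```text
time_s: 30.7
position: [0.4507, 0.3656, 0.0388]
eef_rot: [-0.0, 0.53, 0.848, 0.0]
force: [-13.3, -1.4, 14.6]
finger_gap: 0.0121
grip_force: 48.7
[-0.27  0.67 -0.62  1.84  0.53  0.8  -0.71] [-0.42  2.9  -1.15]
rot [ 0.0004 -0.001   0.0307] deg 1.8 then shift [-0.0008  0.0002  0.0018] norm 0.002  shift in now-axes [-0.0008  0.0002  0.0018]
time_s: 31.95
position: [0.4525, 0.366, 0.2018]
eef_rot: [0.001, 0.538, 0.843, 0.003]
force: [-0.7, -0.0, -1.2]
finger_gap: 0.0423
grip_force: 0.0
[-0.159 -0.102 -0.001]
```

```bash
python3 -m pendant '[[0,-0.04,-0.02,0,0,0,0],[0,-0.04,-0.02,0,0,0,0],[-0.05,-0.02,0,0,0,0,0],[-0.05,0,0,0,0,0,0],[-0.05,0,0,0,0,0,0],[-0.05,0,0,0,0,0,0],[-0.05,0,0,0,0,0,0],[0,0,0,0,0,0,0],[0,0,0,0,0,0,0]]'
python3 - <<'E'
from h import *
c=read_camera("top");cs=read_camera("scene")
h=fr(RC,RY,-.0,0,.01);u,v=proj(cs,h).astype(int);u2,v2=proj(c,h).astype(int)
f=lambda im,u,v:cv2.resize(im[v-50:v+50,u-50:u+50,::-1],(400,400),interpolation=2)
cv2.imwrite("pics/fin.png",np.hstack([f(cs["color"],u,v),f(c["color"],u2,v2)]))
E
```

```text
time_s: 33.08
position: [0.4657, 0.0965, 0.2377]
eef_rot: [0.0, 0.538, 0.843, 0.001]
force: [-0.9, -0.2, -0.4]
finger_gap: 0.0426
grip_force: 0.0
```

View pics/fin.png

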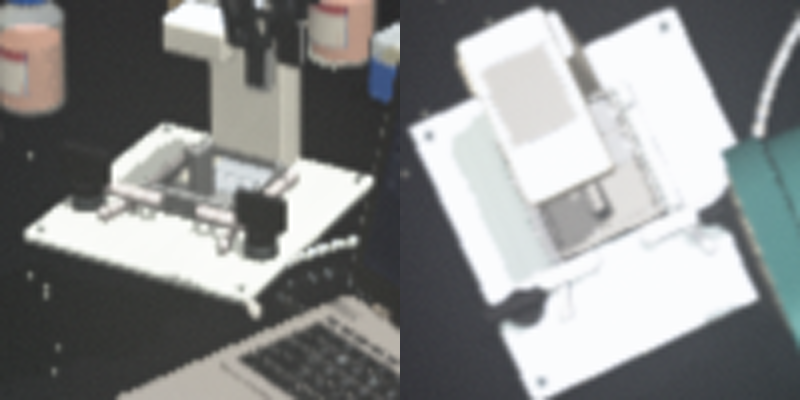

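Both knob bars lie across, at (515,303) and (720,212), with their tongues behind the tray. The tray is still home, with its rear edge from (562,257) to (665,208), and the arm is clear. Handing in.

```bash
python3 -c "from station import *; print(close_job())"
```

```text
the job is handed in; nothing more can be done
None
```

The tray is home in the reader, both knobs are turned to their end stops with the tongues behind it, and the job was handed in at about 33 s; the close call returned no verdict.

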